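# Press a copper cap home in a trigger clamp, release, take the handle out

## Task

A wooden handle lies between the jaws of the one-hand trigger clamp with its copper cap only started on the spigot. Pump the trigger until the cap is pressed fully home against the wooden shoulder, stopping as soon as you feel it seat so that the thin copper is not crushed; then press the red release, slide the jaw back some 20 to 30 mm to clear the cap, and lay the finished handle gently in the tray. Leave the other things where they are.

Things in the scene. Friction and masses are not known exactly. Their poses are not given: they have to be found in the camera images.
- clamp: One-hand bar clamp lying on its side on a screwed-down plywood board (x -128..60, y -205..185 mm, 18 mm thick). Origin: on the bench under the toothed bar (24 mm wide, 42-48 mm above the bench). +y: along the bar, the way the jaw closes; -x: towards the free ends of jaws, grip and trigger; z up. Jaws, grip and head stand 29-62 mm above the bench. A bare handle and a spare cap lie on the board.
- fixed_pad (a point): Centre of the face of the orange pad on the fixed black jaw at the bar's +y end: clamp x -58, y +112, z 45 mm. Both jaws reach out to x = -82 mm. The handle lies along y between the jaws, on two wooden rests with cheeks 40 mm high at y 36-48 and 94-108 mm; between the rests both its sides are free, 31 mm to the bar.
- jaw (a joint): Travel of the sliding head, m: 0 open, grows as it closes; about 0.014-0.026 at first, 0.048 with the jaw on a fully seated cap. It ratchets in 6 mm clicks, forward only, until the release is pressed; then it slides back against about 5 N. When the trigger is let go the head creeps back 1-5 mm to the last click; a seated cap stays home.
- jaw_face (a point): Centre of the orange pad's face on the sliding head: clamp x -58, z 45, y = -32 mm + travel. Behind it (along -y) on the head: jaw arm to 24 mm; black housing 24-112 mm behind, x -22..+20, top 61 mm high; the black grip, 26 mm thick, raked from 97 mm behind at x -20 to 126 mm behind at x -122; the orange trigger in front of the grip; the red release on the +x side.
- trigger (a joint): Trigger angle, rad: 0 at rest (spring return), 0.42 drawn to its stop. The first 0.1 only brings the pawl into the teeth; a draw past 0.39 gives one 6 mm click; then let it come back to 0. At trigger_pull: 4-6 N in the air, 10-13 N pressing the cap on; with the cap home it stalls at about 0.3 and the force climbs steeply. Each further N adds about 3.5 N at the jaw; the cap crushes at 100 N, some 32 N here.
- trigger_pull (a point): Point on the front face (towards the jaws, +y) of the orange trigger, mid-height, 114 mm from its pin (pin: x +10, 84 mm behind the jaw face), 18 mm before its free end. The trigger is 12 mm thick, 36-54 mm above the bench. Hook it here and draw along clamp -y, about 47 mm for a full stroke; the space before it is free, beyond the jaws' ends.
- release_tab (a point): Centre of the outer (+x) face of the red release tab, 30 mm long in y, 22 mm high, clamp x +42, z 45, 45 mm behind the jaw face. Pressed 5-7 mm towards the head (-x; 3 N rising to 7 N) it frees the ratchet; it springs back when let go, so keep it pressed while the head slides. A black boss 17 mm behind its centre stands out 4 mm farther.
- head_side (a point): Point on the head's opposite face (clamp x -22, z 45), across from the release tab, in a gap 45 mm wide between trigger and jaw arm. A pinch from here across to release_tab (64 mm, 57 mm when pressed) presses the release, and the head can be drawn back along -y with it.
- cap (a joint): How far the copper cap is pressed on its spigot, m: 0.012 is fully home, its mouth against the wooden shoulder; 0 to 0.003 at first. A tight fit: about 20 N to slide.
- work_mid (a point): Centre of the octagonal dark wooden handle, 26 mm across flats, 72 mm long; its y axis runs along it from cap to butt. At the cap end a pale spigot carries the copper cap (25 mm diameter, 24 mm long), whose closed end is 60 mm from here when home. 70-120 g in all. In the clamp this point is 45 mm above the bench; the butt first stands 2-6 mm short of the fixed pad.
- tray: Open wooden tray, fixed: 170 (x) x 160 (y) x 34 mm high, walls and floor 6 mm. Origin: under its centre, on the bench. A finished handle lies in it along y at about x = +50 mm; the part x < +25 mm is free. A handle lying in it has its centre 19 mm above the bench.

How it is judged:
By the outcome, as a careful person would: the job done as asked, in the order asked, and still so for the second after the job is handed in, with the robot touching nothing.
It also fails if it takes over 70 s, if anything falls off the work surface, if the arm or the gripper's body presses on something with over 40 N, if the wrist force passes 120 N, or if a joint passes its speed limit or range.

## Robot

A 6-joint arm with a two-finger parallel gripper is mounted at the origin on the work surface. World frame = base frame: x ahead of the robot, y to its left, z up, the work surface at z = 0. Lengths are in m, angles in degrees, forces in N, time in s.
With the tool pointing down it reaches from about 0.275 to 0.85 m from the base axis. Payload 5.2 kg.
Tool frame: the origin (TCP) lies midway between the tips of the shut fingers; the grasp point (between the pads) lies manip.grip_depth behind it (manip.grip_depth is the distance from the TCP to the grasp point, in m); z points along the fingers, y is the direction in which the jaws open and shut (so a half turn about z gives the same grasp; the last joint's range is limited). The gripper opens to 85 mm and grips with 20 to 120 N. Pads are 22 mm wide; open, the fingers measure 114 mm over their backs; the gripper's body (76 mm by 85 mm) begins 54 mm behind the grasp point. The pads swing forward as they close: fully open they stand 13 mm farther back than shut.
Start: joints at [-82.38, 14.817, 87.949, -0, 77.235, -11.62], TCP at [0.181, -0.519, 0.204] pointing down, gripper open.
Joint ranges: [-179.93, 179.93], [-52.35, 119.4], [10.71, 147.94], [-69.91, 249.91], [12.55, 155.21], [-178.61, 178.61]. Speed limits (degrees/s): [147.25, 147.25, 180, 180, 180, 180].

## Interface

Orientations are given as [roll, pitch, yaw] about the fixed x, y, z axes, in that order (R = Rz(yaw) Ry(pitch) Rx(roll)).
In Python, from workcell import observe, cams, order, manip gives the robot as it stands.
- The arm moves only by the tool servo_tool, never from a script. Its argument "moves" is one flat list of numbers, 7 for each row, row after row: the shift along the world's x, y, z in units of 0.12 m (1.0 is 0.12 m), then the turn, a rotation vector about the world's x, y, z in units of 120 degrees (1.0 is 120 degrees), then the gripper's target within -1 to 1 (shut at 1, half-way at 0, fully open at -1). In form: [dx, dy, dz, rx, ry, rz, jaw, dx, dy, dz, rx, ry, rz, jaw, ...]. A call has 1 to 12 rows; each row is the pose to reach, as a shift and turn from the pose commanded when the call began; what a row does not reach only later rows make up. A row lasts 1/12 s, in which the tool goes at most 41.7 mm and 7.16 degrees, less where a joint would pass 70% of its speed; a pose out of reach is approached as far as the arm can. A call with a number of a shift or a turn outside -1 to 1 is refused whole. A call with a gripper value outside its range is refused whole. The fingers move at their own pace and stop on an object; "newtons" is the grip in N (left out, the last holds). Time passes only in rows, so rows that repeat a pose let the fingers close. It gives the time, the measured TCP pose, the force and the opening at its end, in the units of the state.
- observe(): the state, without advancing time (a new reading comes with each control period).
- cams.grab_frame(name): name is "scene" or "top" or "wrist"; returns a dict with "image" (480x640x3 uint8, red, green, blue), "vertical_fov" (degrees; the focal length in pixels is half the picture's height over the tangent of half this angle, whatever the lens; pixels are square), "cx", "cy" (the principal point, pixels), "k1" (the pictures are not rectified: a ray, as slopes to the right and down, at radius r is drawn at 1 + k1 r^2 times it, then the intrinsics apply), "R" (3x3) and "t" (3): a world point X has camera coordinates R X + t; the wrist camera has in their place "hand_eye" (4x4, takes a point from camera to tool coordinates, whose origin is the TCP and whose axes are the flange's). Camera axes: x right, y down, z forward; pixel columns grow to the right and rows downward; lengths in m; the calibration is good to about 2 mm. A picture is of the moment at which its call begins: read the wrist's pose just before it. There is no depth.
- order.sign_off(): hands the job in, once; it reports no verdict.
Trained networks look in a picture, given as the dict that the camera call returned (one of the last four; its "shot" number tells which), for a name from the list of things; names that differ only in an ending like _2 or _b are one class to them, and where a whole thing is asked for, a point or a joint stands for the part that bears it (a point fixed in the world has none). Each returns a list of dicts, best first, with "conf" (0 to 1); they miss things now and then, are a little off and sometimes report something else, mostly with a low value. They report only what shows in the picture. A call takes as long as a camera call.
- cams.search_frame(picture, label): "rect" ([left, top, width, height] in pixels, round what is visible of it).
The state is a dict: "t": time; "q": joint angles; "dq": joint speeds; "joint_efforts": joint torques, N m; "tcp_pos": TCP position; "orientation": TCP orientation; "contact_force": force on the tool from outside, world axes, zero at the start; "moment": the same for the moment, N m; "finger_gap": finger opening in m.
Only numpy, scipy, OpenCV 4.12 (cv2) and the standard library are available. Lean on these libraries where they do the work, as an engineer would, in place of code of your own. Each camera call takes 0.05 s, during which the arm holds its last target. There are 200 camera calls.

## Working session

There is one attempt and no reset: what is moved stays moved. The work goes in short steps, Python scripts to look and compute and a tool call to move; the robot and the scene stay as the last step left them, time stands still between calls to the robot, and variables do not carry over. Pictures are saved under pics/ and viewed, about 8 in all and at most 12, crops included, and the job is handed in when it is done.

Besides the shell and the picture viewer there is one more tool, called after "Request:" as name(argument=value, ...) on one line, values as JSON. servo_tool: Moves the arm, as the interface text tells. Shifts and turns lie within -1 to 1; 1 stands for 0.12 m of shift or 120 degrees of turn. Its arguments: {"type":"object","properties":{"moves":{"type":"array"},"newtons":{"type":"number"}},"required":["moves"]}

```bash
mkdir -p pics; ls
cat > h.py <<'E'
import numpy as np, cv2
from workcell import observe, cams, order, manip
from scipy.spatial.transform import Rotation as Ro
def cam(p):
    f=240/np.tan(np.radians(p["vertical_fov"])/2)
    return f
def RT(p,st=None):
    if "R" in p and p["R"] is not None: return np.array(p["R"]),np.array(p["t"])
    T=np.eye(4);T[:3,:3]=Ro.from_euler('xyz',st["orientation"],degrees=True).as_matrix();T[:3,3]=st["tcp_pos"]
    W=np.linalg.inv(T@np.array(p["hand_eye"]))
    return W[:3,:3],W[:3,3]
def proj(p,X,st=None):
    R,t=RT(p,st);c=(R@np.atleast_2d(X).T).T+t
    s=c[:,:2]/c[:,2:];r2=(s**2).sum(1,keepdims=True)
    return s*(1+p["k1"]*r2)*cam(p)+[p["cx"],p["cy"]]
def unproj(p,uv,z,st=None):
    R,t=RT(p,st);d=(np.atleast_2d(uv)-[p["cx"],p["cy"]])/cam(p);s=d.copy()
    for _ in range(20): s=d/(1+p["k1"]*(s**2).sum(1,keepdims=True))
    ray=np.c_[s,np.ones(len(s))]@R; o=-R.T@t
    return o+ray*((z-o[2])/ray[:,2])[:,None]
def save(p,n): cv2.imwrite(f"pics/{n}.png",cv2.cvtColor(np.asarray(p["image"]),cv2.COLOR_RGB2BGR))
E
python3 - <<'E'
from h import *
s=observe();print({k:s[k] for k in("t","tcp_pos","orientation","contact_force","finger_gap")},manip.grip_depth)
for n in("top","scene"):
    p=cams.grab_frame(n);save(p,n+"0")
    print(n,p["vertical_fov"],p["k1"],p["cx"],p["cy"], (-np.array(p["R"]).T@p["t"]).round(3))
    for l in("clamp","fixed_pad","jaw_face","trigger","release_tab","work_mid","tray","cap"):
        r=cams.search_frame(p,l);print(l,[(np.round(q["rect"]).tolist(),round(q["conf"],2)) for q in r[:3]])
E
```

```text
pics
{'t': 0.0, 'tcp_pos': array([ 0.18116108, -0.51867435,  0.20286504]), 'orientation': array([-1.79894918e+02, -2.05939768e-02,  1.92394975e+01]), 'contact_force': array([0.81893716, 0.27269765, 0.87756357]), 'finger_gap': 0.08528214198202591} 0.0187
top 43.70316148225008 -0.03873293349282373 315.1105163721822 246.59268245020613 [0.44  0.053 1.134]
clamp [([299.0, 211.0, 207.0, 101.0], 0.82)]
fixed_pad [([302.0, 211.0, 206.0, 100.0], 0.96)]
jaw_face [([407.0, 213.0, 73.0, 92.0], 0.8)]
trigger [([435.0, 252.0, 17.0, 54.0], 0.72), ([300.0, 208.0, 211.0, 107.0], 0.62)]
release_tab [([422.0, 216.0, 18.0, 6.0], 0.56)]
work_mid [([346.0, 262.0, 55.0, 17.0], 0.87)]
tray [([124.0, 222.0, 105.0, 109.0], 0.87)]
cap [([391.0, 266.0, 13.0, 14.0], 0.57)]
scene 50.26761914171138 0.021661322482538378 318.15728901622117 245.77174391829547 [1.287 0.174 0.594]
clamp [([103.0, 206.0, 233.0, 105.0], 0.63), ([156.0, 207.0, 77.0, 62.0], 0.56)]
fixed_pad [([101.0, 205.0, 235.0, 104.0], 0.93)]
jaw_face [([157.0, 208.0, 78.0, 56.0], 0.97)]
trigger [([186.0, 211.0, 30.0, 20.0], 0.65), ([234.0, 231.0, 15.0, 12.0], 0.17)]
release_tab [([174.0, 250.0, 21.0, 16.0], 0.62)]
work_mid [([236.0, 229.0, 56.0, 18.0], 0.81)]
tray [([406.0, 238.0, 118.0, 75.0], 0.96)]
cap [([232.0, 229.0, 17.0, 13.0], 0.53)]
```

Run:
```python
import cv2
i=cv2.imread("pics/top0.png");cv2.imwrite("pics/top0c.png",cv2.resize(i[180:345,110:525],None,fx=1.92,fy=1.92,interpolation=cv2.INTER_CUBIC))
```

```text
(no output)
```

View pics/top0c.png

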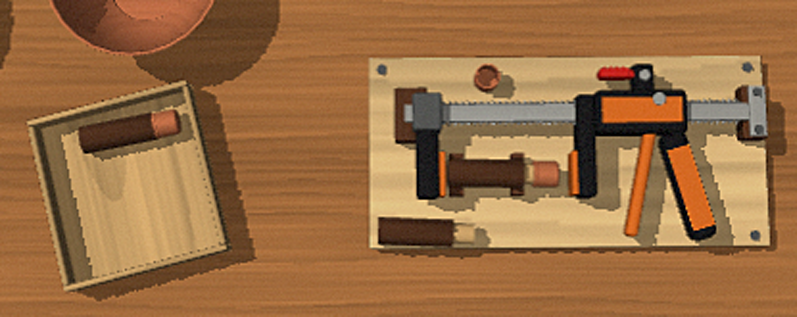

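The top view shows the clamp with +y pointing left: sliding head at crop (640,110), trigger (640,185), red release (617,73), handle (500,172). The tray is at (130,185), rotated. Next I fit the poses.

```bash
cat >> h.py <<'E'
from scipy.optimize import least_squares
def w(P,l):  # clamp/tray local -> world
    l=np.atleast_2d(l);c,s=np.cos(P[2]),np.sin(P[2])
    return np.c_[P[0]+c*l[:,0]-s*l[:,1],P[1]+s*l[:,0]+c*l[:,1],l[:,2]]
E
python3 - <<'E'
from h import *
p=cams.grab_frame("top")
C=lambda a:np.array(a)/1.92+[110,180]-.25
uv=C([(370,58),(761,56),(770,246),(370,248)])
L=np.array([(60,185,18),(60,-205,18),(-128,-205,18),(-128,185,18)])/1e3
print(unproj(p,uv,.018).round(4))
r=least_squares(lambda P:(proj(p,w(P,L))-uv).ravel(),[.45,-.2,0]);P=r.x
print("clamp",P[:2],np.degrees(P[2]),r.fun.round(1))
ut=C([(28,123),(186,82),(229,247),(68,290)])
for L2 in [np.array([(85,80,34),(85,-80,34),(-85,-80,34),(-85,80,34)])/1e3]:
    r=least_squares(lambda P:(proj(p,w(P,L2))-ut).ravel(),[.45,.25,.3]);T=r.x
    print("tray",T[:2],np.degrees(T[2]),r.fun.round(1))
np.save("P.npy",P);np.save("T.npy",T)
# local coords of features
def loc(uv,z):
    X=unproj(p,uv,z)[:,:2]-P[:2];c,s=np.cos(P[2]),np.sin(P[2]);return (np.c_[c*X[:,0]+s*X[:,1],-s*X[:,0]+c*X[:,1]]*1e3).round(1)
print("jaw face corners",loc(C([(571,152),(571,194)]),.058),"fixed",loc(C([(446,152),(446,195)]),.058))
print("red tab",loc(C([(600,67),(634,67)]),.056)," trig tip",loc(C([(627,235),(639,236)]),.054),"trig top",loc(C([(644,135),(656,135)]),.054))
print("handle butt/cap",loc(C([(447,172),(523,172),(558,174)]),.05),"bar",loc(C([(500,102),(500,122)]),.048))
# spec: finished handle in tray
E
```

```text
[[ 0.6592  0.0693  0.018 ]
 [ 0.6583 -0.319   0.018 ]
 [ 0.4704 -0.3183  0.018 ]
 [ 0.4724  0.0705  0.018 ]]
clamp [ 0.59916193 -0.11451974] -0.2294771695125539 [-0.5 -0.4  0.4 -0.   0.4  0.  -0.3  0.3]
tray [0.53444687 0.30267819] 14.795842024982475 [-0.5 -0.6  0.5 -1.7  0.5  0.7 -0.5  1.5]
jaw face corners [[-39.5  -6. ]
 [-79.2  -5. ]] fixed [[-38.9 112. ]
 [-79.5 112.5]]
red tab [[ 42.3 -36.1]
 [ 42.2 -68.7]]  trig tip [[-117.7  -57.4]
 [-118.7  -68.7]] trig top [[-23.1 -76.6]
 [-23.2 -88. ]]
handle butt/cap [[-57.1 110.9]
 [-57.4  38.8]
 [-59.5   5.6]] bar [[10.1 59.3]
 [-9.2 59.6]]
```

Request:
servo_tool(moves=[0.66,0.77,0,0,0,-0.16,1,0.66,0.77,0,0,0,-0.16,1,0.66,0.77,0,0,0,-0.16,1,0.66,0.77,0,0,0,-0.16,1], newtons=60)

```text
t: 1.28
tcp_pos: [0.264, -0.4214, 0.2038]
orientation: [-179.8, -0.1, -0.0]
contact_force: [-0.1, 0.8, -0.2]
finger_gap: 0.0388
```

Request:
servo_tool(moves=[0.66,0.77,0,0,0,0,1,0.66,0.77,0,0,0,0,1,0.66,0.77,0,0,0,0,1,0.66,0.77,0,0,0,0,1])

```text
t: 1.62
tcp_pos: [0.3429, -0.3293, 0.2039]
orientation: [-179.9, -0.1, 0.4]
contact_force: [-0.8, 0.1, 0.2]
finger_gap: 0.0002
```

Request:
servo_tool(moves=[0.66,0.77,0,0,0,0,1,0.66,0.77,0,0,0,0,1,0.66,0.77,0,0,0,0,1,0.66,0.77,0,0,0,0,1])

```text
t: 1.95
tcp_pos: [0.422, -0.2375, 0.204]
orientation: [-179.9, -0.1, 0.4]
contact_force: [-0.1, -0.3, 0.1]
finger_gap: -0.0
```

Request:
servo_tool(moves=[0.65,0.77,-0.4,0,0,0,1,0.65,0.77,-0.7,0,0,0,1,0.65,0.77,-0.7,0,0,0,1,0.65,0.77,-0.7,0,0,0,1,0.65,0.77,-0.7,0,0,0,1])

```text
t: 2.37
tcp_pos: [0.4961, -0.1466, 0.1161]
orientation: [-179.8, 0.3, 0.3]
contact_force: [-1.0, -0.8, -0.2]
finger_gap: -0.0002
```

```bash
cat >> h.py <<'E'
P=np.load("P.npy") if __import__("os").path.exists("P.npy") else None
def loc(p,uv,z,st=None):
    X=unproj(p,uv,z,st)[:,:2]-P[:2];c,s=np.cos(P[2]),np.sin(P[2]);return (np.c_[c*X[:,0]+s*X[:,1],-s*X[:,0]+c*X[:,1]]*1e3).round(1)
def red(name,z=.056):
    p=cams.grab_frame(name);h=cv2.cvtColor(np.asarray(p["image"]),cv2.COLOR_RGB2HSV)
    m=(((h[...,0]<4)|(h[...,0]>174))&(h[...,1]>200)&(h[...,2]>90)).astype(np.uint8)
    n,l,s,c=cv2.connectedComponentsWithStats(m)
    o=sorted([(int(s[i,4]),c[i].round(1).tolist(),loc(p,c[i],z).tolist()[0]) for i in range(1,n)],reverse=True)[:3]
    return p,o
E
python3 - <<'E'
from h import *
st=observe();p=cams.grab_frame("wrist");save(p,"w1")
print(w(P,np.array([[0,0,0]]))); print("tcp",st["tcp_pos"])
for l in("trigger","jaw_face","release_tab"):
    r=cams.search_frame(p,l);print(l,[(np.round(q["rect"]).tolist(),round(q["conf"],2)) for q in r[:2]])
for n in("top","scene"):
    q,o=red(n,.045 if n=="scene" else .056);print(n,o)
q=np.array([(-102,-61,54),(-22,-77,54),(-82,-7,62),(-40,-7,62),(-102,-61,36)])/1e3
print(proj(p,w(P,q),st).round())
E
```

```text
[[ 0.59916193 -0.11451974  0.        ]]
tcp [ 0.49614023 -0.14655882  0.11606091]
trigger [([356.0, 103.0, 71.0, 173.0], 0.6)]
jaw_face [([270.0, 2.0, 233.0, 283.0], 0.89)]
release_tab []
top [(75, [430.2, 217.5], [37.0, -50.6])]
scene [(213, [186.1, 261.1], [32.4, -53.0]), (16, [37.2, 0.4], [-1801.4, -1582.0]), (3, [25.0, 0.0], [-1789.0, -1639.5])]
[[368. 250.]
 [405. 104.]
 [272. 218.]
 [270. 139.]
 [365. 241.]]
```

View pics/w1.png

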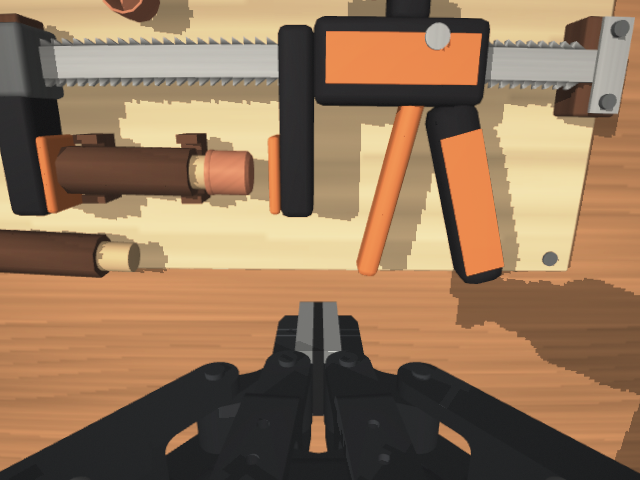

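The wrist view shows the trigger's front edge at about (363,250), as projected. The fingers are in front of it and clear of the jaw, so I'm descending.

Request:
servo_tool(moves=[0.01,0,-0.3,0,0,0,1,0.01,0,-0.55,0,0,0,1,0.01,0,-0.7,0,0,0,1,0.01,0,-0.7,0,0,0,1])

```text
t: 3.0
tcp_pos: [0.4953, -0.1495, 0.033]
orientation: [-179.8, 0.3, -0.0]
contact_force: [-1.2, 1.6, -0.2]
finger_gap: 0.0001
```

Request:
servo_tool(moves=[0,-0.05,0,0,0,0,1,0,-0.1,0,0,0,0,1,0,-0.15,0,0,0,0,1,0,-0.15,0,0,0,0,1])

```text
t: 3.33
tcp_pos: [0.4996, -0.1702, 0.0376]
orientation: [179.9, -0.2, -0.0]
contact_force: [-0.7, -0.6, 0.7]
finger_gap: 0.0002
```

Request:
servo_tool(moves=[0,-0.03,0,0,0,0,1,0,-0.06,0,0,0,0,1,0,-0.08,0,0,0,0,1,0,-0.08,0,0,0,0,1])

```text
t: 3.67
tcp_pos: [0.4983, -0.1779, 0.0359]
orientation: [180.0, -0.0, 0.0]
contact_force: [0.3, 0.2, -0.6]
finger_gap: 0.0003
```

Request:
servo_tool(moves=[0,-0.03,-0.03,0,0,0,1,0,-0.06,-0.03,0,0,0,1,0,-0.08,-0.03,0,0,0,1,0,-0.08,-0.03,0,0,0,1])

```text
t: 4.0
tcp_pos: [0.4981, -0.1874, 0.0319]
orientation: [180.0, 0.0, 0.0]
contact_force: [1.6, 0.8, -0.0]
finger_gap: 0.0004
```

Run:
```python
from h import *
for i in range(2):
    s=observe();print(s["tcp_pos"],s["contact_force"]);p=cams.grab_frame("wrist")
save(p,"w2")
```

```text
[ 0.49809431 -0.1873972   0.03193116] [ 1.63413408  0.8043427  -0.04383989]
[ 0.49805197 -0.18713549  0.03198982] [ 0.70806504 -0.43881747  0.17482862]
```

View pics/w2.png

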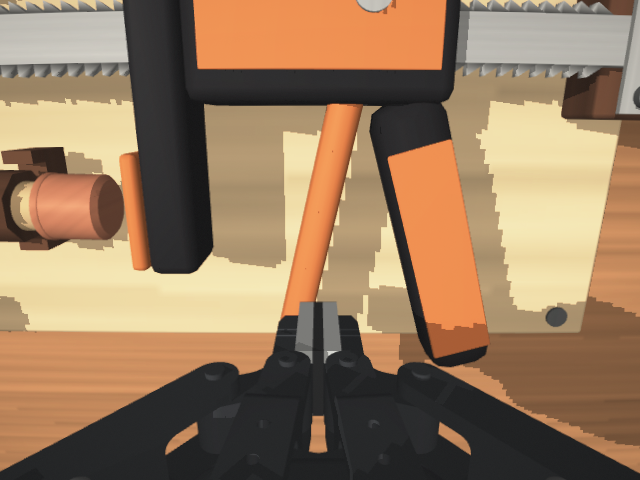

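The view puts the trigger at (300,310), partly hidden behind the fingertips at (319,300). I'm checking the geometry numerically.

Run:
```python
from h import *
s=observe();p=cams.grab_frame("wrist")
print("trig edges L",loc(p,[(328,104),(282,316)],.054,s).tolist(),"R",loc(p,[(362,104),(316,300)],.054,s).tolist())
t=s["tcp_pos"]
for dz in(0,.02,.04,.06): print(dz,proj(p,t+np.array([0,0,dz]),s).round())
print(proj(p,t+np.array([.011,0,0]),s).round(), "jaw face",loc(p,[(135,268)],.058,s), "expected trigger end", proj(p,w(P,np.array([(-118,-57,54),(-119,-69,54)])/1e3),s).round())
print(np.array(p["hand_eye"]).round(3).tolist(), observe()["contact_force"])
p,o=red("top");print(o);save(p,"t2")
p=cams.grab_frame("scene");save(p,"s2")
i=cv2.imread("pics/s2.png");cv2.imwrite("pics/s2c.png",cv2.resize(i[120:330,90:350],None,fx=2.8,fy=2.8,interpolation=cv2.INTER_CUBIC))
```

```text
trig edges L [[-22.7, -76.0], [-100.6, -59.0]] R [[-22.7, -87.3], [-93.8, -72.1]]
0 [[318. 294.]]
0.02 [[318. 315.]]
0.04 [[318. 340.]]
0.06 [[318. 374.]]
[[318. 270.]] jaw face [[-79.6  -6. ]] expected trigger end [[278. 356.]
 [308. 358.]]
[[-0.001, -0.957, -0.29, 0.074], [1.0, -0.001, -0.001, 0.0], [0.0, -0.29, 0.957, -0.17], [0.0, 0.0, 0.0, 1.0]] [-0.27602769 -0.88217616  0.00486997]
[(76, [430.6, 217.5], [36.9, -51.3])]
```

View pics/s2c.png

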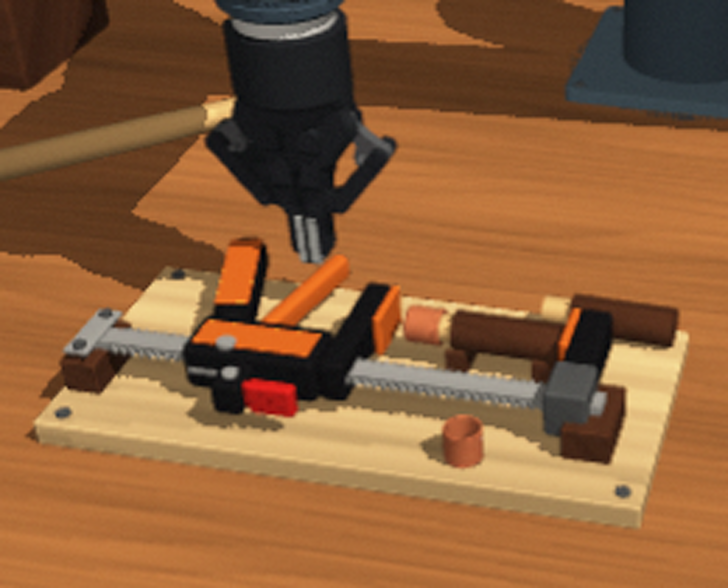

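Run:
```python
from h import *
s=observe();p=cams.grab_frame("scene");t=np.array(s["tcp_pos"])
f=lambda X:((proj(p,X)-[90,120])*2.8).round()
for d in (0,.02,.05,.1): print(d,f(t+[0,0,d]))
print("end,pull,pin,boardcorners",f(w(P,np.array([(-118,-63,45),(-102,-67,45),(10,-91,45),(-82,-7,45),(-82,112,45),(60,185,18),(60,-205,18),(-128,-205,18),(-128,185,18)])/1e3)))
print(cams.grab_frame("wrist")["image"].shape, s["q"])
```

```text
0 [[319. 293.]]
0.02 [[316. 269.]]
0.05 [[311. 232.]]
0.1 [[303. 167.]]
end,pull,pin,boardcorners [[339. 266.]
 [325. 278.]
 [226. 366.]
 [399. 304.]
 [569. 326.]
 [636. 511.]
 [ 28. 424.]
 [163. 267.]
 [686. 334.]]
(480, 640, 3) [-3.25777953e+01  2.32434511e+01  1.02717938e+02  2.18051603e-03
  5.40464406e+01  5.73747922e+01]
```

Run:
```python
import cv2
i=cv2.imread("pics/s2.png")[180:250,165:235];j=cv2.imread("pics/w2.png")[270:400,240:400]
a=cv2.resize(i,(480,480),interpolation=cv2.INTER_NEAREST);b=cv2.resize(j,(320,260),interpolation=cv2.INTER_CUBIC)
b=cv2.copyMakeBorder(b,0,220,0,0,cv2.BORDER_CONSTANT);cv2.imwrite("pics/z.png",cv2.hconcat([a,b]))
```

```text
(no output)
```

View pics/z.png

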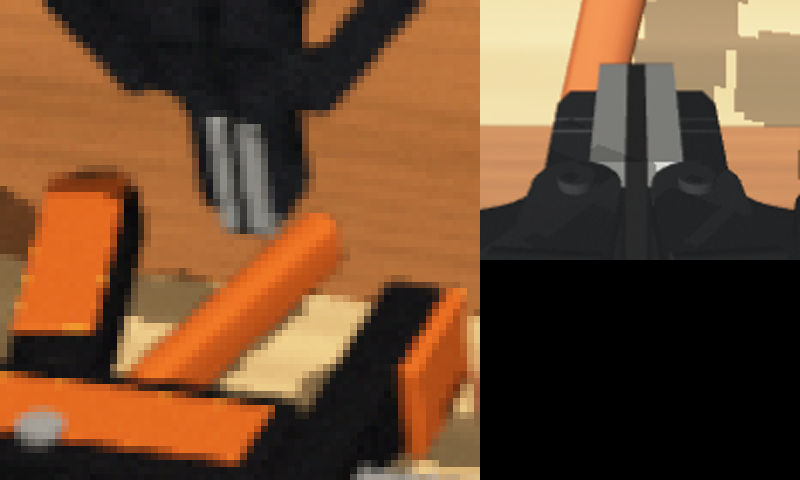

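Both cameras agree: the real fingertips stand about 25 mm above the reported TCP. They are above the trigger, which is why I felt no contact. I'll back off and descend further, watching the force.

Request:
servo_tool(moves=[0,0.15,0,0,0,0,1,0,0.32,0,0,0,0,1,0,0.32,0,0,0,0,1])

```text
t: 4.6
tcp_pos: [0.4971, -0.1454, 0.0318]
orientation: [-179.9, 0.1, 0.1]
contact_force: [-0.4, 1.2, 0.1]
finger_gap: -0.0001
```

Request:
servo_tool(moves=[0,0,-0.03,0,0,0,1,0,0,-0.06,0,0,0,1,0,0,-0.09,0,0,0,1,0,0,-0.09,0,0,0,1])

```text
t: 4.93
tcp_pos: [0.4976, -0.1489, 0.0204]
orientation: [-180.0, 0.1, 0.0]
contact_force: [-0.5, -0.2, -0.2]
finger_gap: -0.0
```

Request:
servo_tool(moves=[0,0,-0.02,0,0,0,1,0,0,-0.04,0,0,0,1,0,0,-0.04,0,0,0,1])

```text
t: 5.18
tcp_pos: [0.4977, -0.1486, 0.016]
orientation: [-180.0, 0.0, 0.0]
contact_force: [-0.5, 0.1, -0.9]
finger_gap: 0.0003
```

Request:
servo_tool(moves=[0,0,-0.02,0,0,0,1,0,0,-0.04,0,0,0,1,0,0,-0.04,0,0,0,1])

```text
t: 5.43
tcp_pos: [0.4978, -0.1484, 0.0112]
orientation: [-180.0, 0.0, 0.0]
contact_force: [0.0, 0.1, -0.4]
finger_gap: 0.0002
```

Run:
```python
from h import *
s=observe();p=cams.grab_frame("scene");save(p,"s3");t=np.array(s["tcp_pos"])
q=cams.grab_frame("wrist");save(q,"w3")
print(t,s["contact_force"],proj(p,t),proj(p,t+[0,0,.027]))
i=cv2.imread("pics/s3.png")[170:260,155:275];j=cv2.imread("pics/w3.png")[100:400,100:500]
a=cv2.resize(i,(480,360),interpolation=cv2.INTER_NEAREST);b=cv2.resize(j,(320,240));b=cv2.copyMakeBorder(b,0,120,0,0,cv2.BORDER_CONSTANT)
cv2.imwrite("pics/z3.png",cv2.hconcat([a,b]))
```

```text
[ 0.49776046 -0.14838019  0.01124898] [ 0.02937347  0.1081849  -0.40719189] [[223.6523543  235.66342215]] [[222.47283757 224.29857212]]
```

View pics/z3.png

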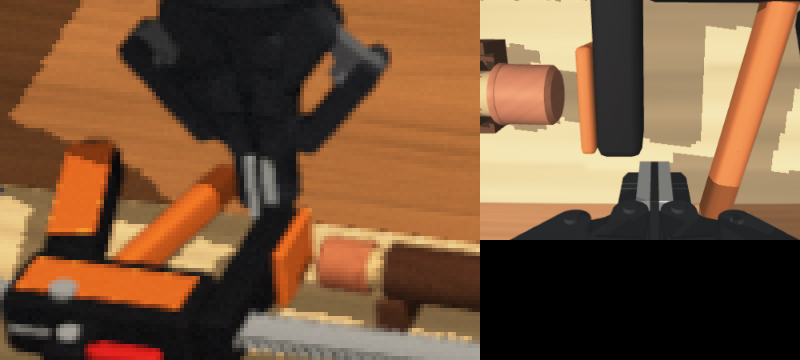

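The TCP is now below board level with no contact, which confirms an offset of about 27 mm. I'll lower another 7 mm and then draw.

Request:
servo_tool(moves=[0,0,-0.03,0,0,0,1,0,-0.05,-0.06,0,0,0,1,0,-0.1,-0.06,0,0,0,1,0,-0.1,-0.06,0,0,0,1])

```text
t: 5.87
tcp_pos: [0.4976, -0.1611, 0.004]
orientation: [-180.0, 0.1, -0.0]
contact_force: [-0.4, 1.4, -0.8]
finger_gap: 0.0001
```

Request:
servo_tool(moves=[0,-0.03,0,0,0,0,1,0,-0.06,0,0,0,0,1,0,-0.08,0,0,0,0,1,0,-0.08,0,0,0,0,1])

```text
t: 6.2
tcp_pos: [0.4978, -0.1704, 0.0044]
orientation: [-180.0, 0.0, 0.0]
contact_force: [-1.0, 2.1, -0.9]
finger_gap: 0.0001
```

Request:
servo_tool(moves=[0,-0.06,0,0,0,0,1,0,-0.12,0,0,0,0,1,0,-0.16,0,0,0,0,1,0,-0.16,0,0,0,0,1])

```text
t: 6.53
tcp_pos: [0.4965, -0.1885, 0.0042]
orientation: [-179.9, 0.2, 0.0]
contact_force: [-4.7, 4.4, 1.2]
finger_gap: -0.0001
```

Request:
servo_tool(moves=[0,-0.03,0,0,0,0,1,0,-0.05,0,0,0,0,1,0,-0.05,0,0,0,0,1])

```text
t: 6.78
tcp_pos: [0.4969, -0.1937, 0.0042]
orientation: [-179.8, 0.1, 0.0]
contact_force: [-1.5, 7.2, 1.6]
finger_gap: 0.0
```

Run:
```python
from h import *
p,o=red("top");print(o,loc(p,[0,0],.05)[0]*0,observe()["tcp_pos"],observe()["contact_force"]);q=cams.grab_frame("wrist");save(q,"w4")
r=cams.search_frame(p,"jaw_face");print(r[0]["rect"])
```

```text
[(78, [426.1, 217.7], [36.6, -43.0])] [0. 0.] [ 0.49693923 -0.19366479  0.00420712] [-2.12107561  8.55402325  0.90555354]
[401.5, 213.7, 62.7, 73.1]
```

Request:
servo_tool(moves=[0,-0.03,0,0,0,0,1,0,-0.05,0,0,0,0,1,0,-0.05,0,0,0,0,1])

```text
t: 7.18
tcp_pos: [0.4974, -0.1973, 0.0041]
orientation: [-179.6, 0.1, -0.0]
contact_force: [0.7, 14.6, 2.9]
finger_gap: -0.0002
```

Request:
servo_tool(moves=[0,-0.03,0,0,0,0,1,0,-0.05,0,0,0,0,1,0,-0.05,0,0,0,0,1])

```text
t: 7.43
tcp_pos: [0.4972, -0.1984, 0.0039]
orientation: [-179.2, 0.1, -0.0]
contact_force: [5.2, 32.4, 8.1]
finger_gap: 0.0001
```

Run:
```python
from h import *
p,o=red("top");print(o,observe()["tcp_pos"],observe()["contact_force"])
```

```text
[(83, [425.5, 217.7], [36.5, -42.0])] [ 0.49727173 -0.1984077   0.00397977] [ 5.80493354 32.37698154  8.68972369]
```

That was the trigger's own stop. The head is at about 34 mm of travel, so the cap can't be home yet. Letting it return.

Request:
servo_tool(moves=[0,0.15,0,0,0,0,1,0,0.3,0,0,0,0,1,0,0.43,0,0,0,0,1,0,0.43,0,0,0,0,1,0,0.43,0,0,0,0,1])

```text
t: 7.9
tcp_pos: [0.4984, -0.1554, 0.0048]
orientation: [180.0, -0.0, 0.1]
contact_force: [-0.4, 2.4, 0.1]
finger_gap: 0.0
```

Run:
```python
from h import *
p,o=red("top");print(o,observe()["tcp_pos"],observe()["contact_force"]);save(p,"t4")
s=observe();q=cams.grab_frame("wrist");save(q,"w5")
i=cv2.imread("pics/t4.png")[195:325,290:510];i=cv2.resize(i,(440,260),interpolation=cv2.INTER_CUBIC);j=cv2.resize(cv2.imread("pics/w5.png"),(347,260))
cv2.imwrite("pics/z5.png",cv2.hconcat([i,j]))
```

```text
[(79, [426.9, 217.6], [36.7, -44.5])] [ 0.49834166 -0.15594858  0.00477665] [-1.34803034  1.46582367  0.72160766]
```

View pics/z5.png

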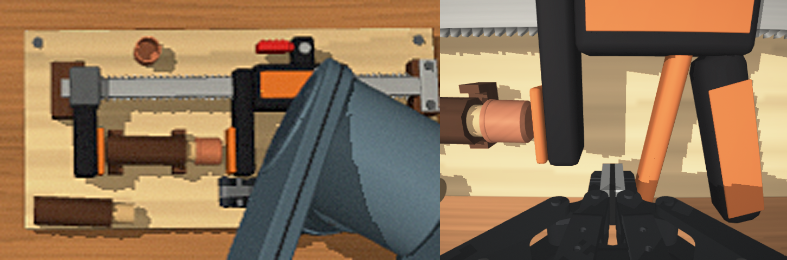

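Request:
servo_tool(moves=[0,-0.06,0,0,0,0,1,0,-0.12,0,0,0,0,1,0,-0.18,0,0,0,0,1,0,-0.24,0,0,0,0,1,0,-0.24,0,0,0,0,1])

```text
t: 8.42
tcp_pos: [0.4966, -0.1853, 0.0042]
orientation: [-179.9, 0.2, -0.1]
contact_force: [-4.0, 5.9, 3.2]
finger_gap: -0.0001
```

Request:
servo_tool(moves=[0,-0.02,0,0,0,0,1,0,-0.04,0,0,0,0,1,0,-0.04,0,0,0,0,1])

```text
t: 8.67
tcp_pos: [0.4968, -0.1885, 0.0041]
orientation: [-179.8, 0.1, -0.1]
contact_force: [-2.0, 10.8, 3.6]
finger_gap: -0.0003
```

Run:
```python
from h import *
p,o=red("top");print(o,observe()["tcp_pos"],observe()["contact_force"])
```

```text
[(84, [422.9, 217.9], [36.3, -37.1])] [ 0.49686155 -0.18838278  0.00412214] [-1.77120851 10.6942462   4.44176405]
```

Request:
servo_tool(moves=[0,-0.02,0,0,0,0,1,0,-0.03,0,0,0,0,1,0,-0.03,0,0,0,0,1])

```text
t: 8.97
tcp_pos: [0.4971, -0.1908, 0.0041]
orientation: [-179.7, 0.1, -0.1]
contact_force: [0.0, 14.4, 5.1]
finger_gap: -0.0002
```

Run:
```python
from h import *
p,o=red("top");print(o,observe()["tcp_pos"],observe()["contact_force"])
```

```text
[(83, [422.7, 217.6], [36.7, -36.8])] [ 0.49714758 -0.19079139  0.00409608] [ 1.12024649 14.0772229   3.96193126]
```

Request:
servo_tool(moves=[0,0.15,0,0,0,0,1,0,0.3,0,0,0,0,1,0,0.4,0,0,0,0,1,0,0.4,0,0,0,0,1,0,0.4,0,0,0,0,1])

```text
t: 9.43
tcp_pos: [0.4986, -0.1457, 0.0047]
orientation: [179.9, -0.1, 0.1]
contact_force: [-0.2, 1.2, -0.3]
finger_gap: -0.0001
```

Run:
```python
from h import *
p,o=red("top");print(o,observe()["tcp_pos"],observe()["contact_force"])
```

```text
[(86, [423.8, 217.8], [36.4, -38.8])] [ 0.49851611 -0.14588035  0.00466689] [-0.1488557   3.02383182  0.31570023]
```

Request:
servo_tool(moves=[0,-0.07,0,0,0,0,1,0,-0.14,0,0,0,0,1,0,-0.2,0,0,0,0,1,0,-0.26,0,0,0,0,1,0,-0.28,0,0,0,0,1])

```text
t: 9.9
tcp_pos: [0.4959, -0.1766, 0.004]
orientation: [-179.6, 0.2, -0.1]
contact_force: [-1.9, 15.4, 7.8]
finger_gap: -0.0002
```

Request:
servo_tool(moves=[0,-0.02,0,0,0,0,1,0,-0.04,0,0,0,0,1,0,-0.04,0,0,0,0,1])

```text
t: 10.15
tcp_pos: [0.4963, -0.1812, 0.004]
orientation: [-179.7, 0.2, -0.0]
contact_force: [-0.9, 13.5, 6.0]
finger_gap: -0.0
```

Run:
```python
from h import *
p,o=red("top");print(o,observe()["tcp_pos"],observe()["contact_force"])
```

```text
[(80, [420.2, 217.7], [36.6, -32.3])] [ 0.49632857 -0.18112637  0.0039409 ] [-2.3709051  13.94493038  5.75148526]
```

Request:
servo_tool(moves=[0,-0.02,0,0,0,0,1,0,-0.04,0,0,0,0,1,0,-0.04,0,0,0,0,1])

```text
t: 10.45
tcp_pos: [0.4969, -0.1854, 0.004]
orientation: [-179.6, 0.1, -0.0]
contact_force: [-0.0, 16.7, 5.1]
finger_gap: -0.0006
```

Run:
```python
from h import *
p,o=red("top");print(o,observe()["tcp_pos"],observe()["contact_force"])
```

```text
[(83, [419.2, 217.8], [36.3, -30.4])] [ 0.49691741 -0.18540664  0.00397107] [ 0.9998173  16.51233928  4.84159834]
```

Request:
servo_tool(moves=[0,0.15,0,0,0,0,1,0,0.3,0,0,0,0,1,0,0.4,0,0,0,0,1,0,0.42,0,0,0,0,1,0,0.42,0,0,0,0,1])

```text
t: 10.92
tcp_pos: [0.4985, -0.1382, 0.0047]
orientation: [180.0, -0.0, 0.1]
contact_force: [-0.1, -0.3, -0.2]
finger_gap: -0.0003
```

Run:
```python
from h import *
p,o=red("top");print(o,observe()["tcp_pos"],observe()["contact_force"])
```

```text
[(79, [420.8, 217.7], [36.6, -33.4])] [ 0.49861745 -0.13870864  0.00471413] [ 2.05722176 -0.16532425 -0.50039339]
```

Request:
servo_tool(moves=[0,-0.06,0,0,0,0,1,0,-0.12,0,0,0,0,1,0,-0.17,0,0,0,0,1,0,-0.21,0,0,0,0,1,0,-0.21,0,0,0,0,1])

```text
t: 11.38
tcp_pos: [0.4962, -0.1623, 0.004]
orientation: [-179.8, 0.2, -0.1]
contact_force: [-3.1, 10.1, 5.1]
finger_gap: -0.0001
```

Run:
```python
from h import *
p,o=red("top");print(o,observe()["tcp_pos"],observe()["contact_force"])
```

```text
[(81, [419.2, 217.8], [36.4, -30.3])] [ 0.49624286 -0.16211225  0.00403932] [-3.99462267  9.3901971   4.03388337]
```

Request:
servo_tool(moves=[0,-0.02,0,0,0,0,1,0,-0.02,0,0,0,0,1])

```text
t: 11.6
tcp_pos: [0.4961, -0.1635, 0.004]
orientation: [-179.7, 0.2, -0.1]
contact_force: [-2.7, 11.9, 5.5]
finger_gap: -0.0
```

Request:
servo_tool(moves=[0,-0.02,0,0,0,0,1,0,-0.02,0,0,0,0,1])

```text
t: 11.77
tcp_pos: [0.496, -0.1655, 0.004]
orientation: [-179.7, 0.2, -0.0]
contact_force: [-2.3, 13.3, 6.0]
finger_gap: -0.0
```

Request:
servo_tool(moves=[0,-0.015,0,0,0,0,1,0,-0.015,0,0,0,0,1])

```text
t: 11.93
tcp_pos: [0.496, -0.1671, 0.004]
orientation: [-179.7, 0.2, -0.0]
contact_force: [-2.0, 14.1, 6.6]
finger_gap: 0.0
```

Run:
```python
from h import *
p,o=red("top");print(o,observe()["tcp_pos"],observe()["contact_force"])
```

```text
[(84, [418.7, 217.9], [36.2, -29.5])] [ 0.49590576 -0.16712538  0.00399304] [-3.74937946 13.36704046  7.16704519]
```

Request:
servo_tool(moves=[0,-0.015,0,0,0,0,1,0,-0.015,0,0,0,0,1])

```text
t: 12.15
tcp_pos: [0.4959, -0.1688, 0.004]
orientation: [-179.7, 0.2, -0.0]
contact_force: [-4.4, 12.5, 6.0]
finger_gap: 0.0005
```

Request:
servo_tool(moves=[0,-0.012,0,0,0,0,1,0,-0.012,0,0,0,0,1])

```text
t: 12.32
tcp_pos: [0.496, -0.1701, 0.004]
orientation: [-179.7, 0.2, -0.0]
contact_force: [-2.6, 14.5, 6.2]
finger_gap: -0.0006
```

Request:
servo_tool(moves=[0,-0.012,0,0,0,0,1,0,-0.012,0,0,0,0,1])

```text
t: 12.48
tcp_pos: [0.496, -0.171, 0.0039]
orientation: [-179.6, 0.2, -0.0]
contact_force: [-1.4, 17.0, 7.0]
finger_gap: 0.0
```

Request:
servo_tool(moves=[0,-0.012,0,0,0,0,1,0,-0.012,0,0,0,0,1])

```text
t: 12.65
tcp_pos: [0.496, -0.1717, 0.0039]
orientation: [-179.6, 0.2, -0.0]
contact_force: [-0.5, 19.7, 6.8]
finger_gap: 0.0001
```

Run:
```python
from h import *
p,o=red("top");print(o,observe()["tcp_pos"],observe()["contact_force"])
```

```text
[(83, [417.6, 217.9], [36.2, -27.5])] [ 0.495948   -0.171681    0.00393282] [-2.71820139 18.93799016  7.4125266 ]
```

Force climbed from 13.5 to about 20 N as the travel stalled at roughly 48 mm, well short of the trigger stop, so the cap is seated. I'll let go, rise, turn and move over the head.

Request:
servo_tool(moves=[0,0.12,0,0,0,0,1,0,0.25,0,0,0,0,1,0,0.25,0,0,0,0,1,0,0.25,0.3,0,0,0,1,0,0.25,0.6,0,0,0,1,0,0.25,1,0,0,0,1,0,0.25,1,0,0,0,1])

```text
t: 13.28
tcp_pos: [0.5024, -0.1495, 0.1317]
orientation: [179.6, -0.6, 0.0]
contact_force: [1.8, 0.0, 0.2]
finger_gap: 0.0003
```

Request:
servo_tool(moves=[0.2,0,0,0,0,0.1,-1,0.4,0,0,0,0,0.2,-1,0.6,0,0,0,0,0.3,-1,0.8,0,0,0,0,0.35,-1,0.94,0,0,0,0,0.4,-1,0.94,0,0,0,0,0.5,-1,0.94,0,0,0,0,0.6,-1,0.94,0,0,0,0,0.65,-1,0.94,0,0,0,0,0.7,-1,0.94,0,0,0,0,0.75,-1,0.94,0,0,0,0,0.75,-1,0.94,0,0,0,0,0.75,-1])

```text
t: 14.28
tcp_pos: [0.6114, -0.1478, 0.1245]
orientation: [179.9, 0.1, 86.3]
contact_force: [-0.5, -0.2, 0.2]
finger_gap: 0.0855
```

Request:
servo_tool(moves=[0,0,0,0,0,0,-1,0,0,0,0,0,0,-1,0,0,0,0,0,0,-1])

```text
t: 14.53
tcp_pos: [0.611, -0.1467, 0.1245]
orientation: [180.0, 0.0, 85.7]
contact_force: [-1.2, -0.2, -0.0]
finger_gap: 0.0858
```

Run:
```python
from h import *
s=observe();q=cams.grab_frame("wrist");save(q,"w6");print(s["tcp_pos"],s["orientation"],s["contact_force"],s["finger_gap"])
L=np.array([(42,-34,56),(42,-34,34),(-22,-34,62),(-22,-34,29),(-58,11,45),(-58,16,45)])/1e3
print(proj(q,w(P,L),s).round());t=np.array(s["tcp_pos"])
for dz in(.027,.04):print(dz,proj(q,[t+[a,0,dz] for a in(-.0425,.0425)],s).round().tolist())
p,o=red("scene",.045);print("scene",o)
```

```text
[ 0.61104755 -0.14665207  0.12450368] [1.79973712e+02 2.91913111e-02 8.57339340e+01] [-1.16709449 -0.22225288 -0.03691581] 0.08580165710533136
[[369. 248.]
 [365. 238.]
 [260. 259.]
 [267. 243.]
 [196. 182.]
 [194. 173.]]
0.027 [[207.0, 331.0], [432.0, 316.0]]
0.04 [[197.0, 349.0], [442.0, 332.0]]
scene [(216, [196.9, 262.7], [32.6, -33.2]), (16, [37.2, 0.4], [-1801.4, -1582.0]), (3, [25.0, 0.0], [-1789.0, -1639.5])]
```

View pics/w6.png

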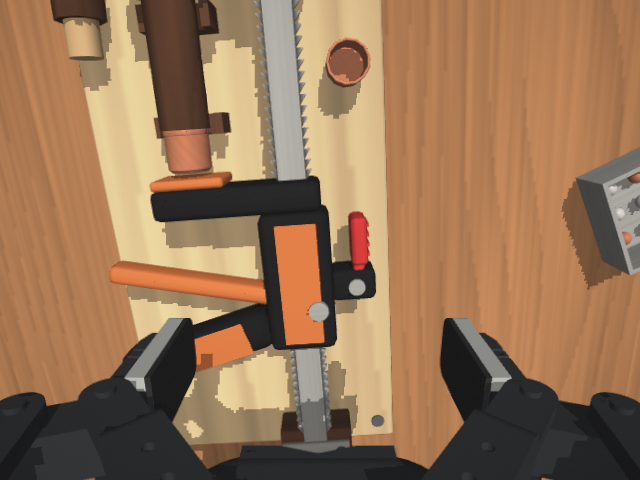

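The wrist view shows the cap with no spigot visible: copper against wood at (188,130), pad against its end. The red tab is at (360,240), and the open fingers straddle the head as planned. Descending.

Request:
servo_tool(moves=[-0.015,0,0,0,0,0.035,-1,-0.015,0,-0.2,0,0,0.035,-1,-0.015,0,-0.4,0,0,0.035,-1,-0.015,0,-0.6,0,0,0.035,-1,-0.015,0,-0.6,0,0,0.035,-1])

```text
t: 15.05
tcp_pos: [0.6056, -0.1443, 0.0477]
orientation: [-179.5, -0.2, 90.1]
contact_force: [-1.6, -0.3, -0.1]
finger_gap: 0.0854
```

Request:
servo_tool(moves=[0,0,-0.12,0,0,0,-1,0,0,-0.25,0,0,0,-1,0,0,-0.4,0,0,0,-1,0,0,-0.4,0,0,0,-1])

```text
t: 15.38
tcp_pos: [0.6074, -0.1449, 0.0024]
orientation: [-179.8, -0.1, 90.1]
contact_force: [-1.5, -0.6, -1.2]
finger_gap: 0.0856
```

Run:
```python
from h import *
s=observe();q=cams.grab_frame("wrist");save(q,"w7");print(s["tcp_pos"],s["orientation"],s["contact_force"],s["finger_gap"])
p=cams.grab_frame("scene");save(p,"s7")
a=cv2.resize(cv2.imread("pics/w7.png"),(480,360));b=cv2.resize(cv2.imread("pics/s7.png")[170:290,140:246],(318,360))
cv2.imwrite("pics/z7.png",cv2.hconcat([a,b]))
```

```text
[ 0.60736114 -0.14494325  0.00241355] [-1.79760870e+02 -1.01744408e-01  9.01271173e+01] [-1.47500731 -0.63273998 -1.17592126] 0.08557382248687184
```

View pics/z7.png

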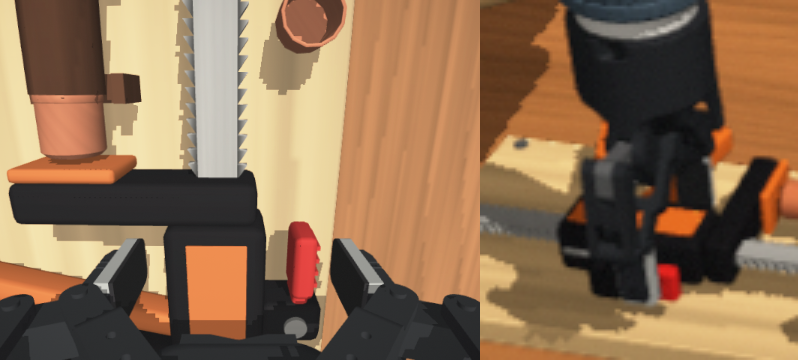

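Request:
servo_tool(moves=[0,0,0,0,0,0,0.3,0,0,0,0,0,0,0.5,0,0,0,0,0,0,0.6,0,0,0,0,0,0,0.6,0,0,0,0,0,0,0.6], newtons=20)

```text
t: 15.9
tcp_pos: [0.6062, -0.1457, 0.007]
orientation: [-179.7, 0.0, 90.3]
contact_force: [-12.5, 0.9, 15.0]
finger_gap: 0.0591
```

Request:
servo_tool(moves=[-0.02,0,0.03,0,0,0,0.7,-0.02,0,0.03,0,0,0,0.7,-0.02,0,0.03,0,0,0,0.7], newtons=30)

```text
t: 16.15
tcp_pos: [0.6055, -0.1455, 0.0079]
orientation: [-179.9, -0.0, 90.3]
contact_force: [-2.6, -1.5, -5.9]
finger_gap: 0.0566
```

Request:
servo_tool(moves=[0,-0.04,0,0,0,0,0.7,0,-0.09,0,0,0,0,0.7,0,-0.14,0,0,0,0,0.7,0,-0.18,0,0,0,0,0.7,0,-0.22,0,0,0,0,0.7,0,-0.22,0,0,0,0,0.7,0,-0.22,0,0,0,0,0.7])

```text
t: 16.73
tcp_pos: [0.6055, -0.1716, 0.0079]
orientation: [-179.8, -0.0, 90.2]
contact_force: [-6.3, 2.0, -2.9]
finger_gap: 0.0572
```

Run:
```python
from h import *
s=observe();print(s["tcp_pos"],s["contact_force"],s["finger_gap"])
p,o=red("scene",.045);print("scene",o);q=cams.grab_frame("top")
r=cams.search_frame(q,"jaw_face");print([(x["rect"],x["conf"]) for x in r[:2]])
```

```text
[ 0.60546216 -0.17163994  0.00786996] [-6.26238449  1.96532407 -2.87976666] 0.057188491155554855
scene [(52, [191.4, 258.2], [22.4, -47.3]), (15, [37.2, 0.3], [-1802.1, -1582.8]), (9, [174.4, 259.6], [32.4, -74.4])]
[([411.5, 227.9, 64.2, 45.0], 0.67), ([303.9, 209.2, 195.9, 98.1], 0.3)]
```

Request:
servo_tool(moves=[0,0,0,0,0,0,-1,0,0,0,0,0,0,-1,0,0,0,0,0,0,-1,0,0,0,0,0,0,-1,0,0,0.3,0,0,0,-1,0,0,0.6,0,0,0,-1,0,0,1,0,0,0,-1,0,0,1,0,0,0,-1])

```text
t: 17.55
tcp_pos: [0.6111, -0.1741, 0.1369]
orientation: [179.3, 0.3, 90.2]
contact_force: [2.0, -1.2, 1.3]
finger_gap: 0.0852
```

Request:
servo_tool(moves=[-0.2,0.33,0,0,0,0,0,-0.4,0.66,0,0,0,0,0,-0.53,1,0,0,0,0,0,-0.53,1,0,0,0,0,0,-0.53,1,0,0,0,0,0,-0.53,1,0,0,0,0,0,-0.53,1,0,0,0,0,0])

```text
t: 18.13
tcp_pos: [0.5443, -0.0531, 0.1287]
orientation: [179.9, 0.1, 90.2]
contact_force: [-0.4, 0.4, 0.2]
finger_gap: 0.0424
```

Run:
```python
from h import *
s=observe();q=cams.grab_frame("wrist");save(q,"w8");print(s["tcp_pos"],s["orientation"],s["contact_force"],s["finger_gap"])
print(proj(q,w(P,np.array([(-58,112,45),(-58,76,58),(-58,71,58),(-58,16,58),(-45,71,45),(-71,71,45)])/1e3),s).round().tolist())
t=np.array(s["tcp_pos"]);print(proj(q,[t+[a,0,.03] for a in(-.021,.021)],s).round().tolist())
p,o=red("top");print(o);p,o=red("scene",.045);print(o)
```

```text
[ 0.54432881 -0.05309252  0.12870605] [1.79881517e+02 6.48808756e-02 9.01684745e+01] [-0.40547986  0.40979233  0.24595412] 0.04242545724510474
[[314.0, 159.0], [313.0, 223.0], [313.0, 231.0], [313.0, 316.0], [335.0, 226.0], [293.0, 226.0]]
[[262.0, 327.0], [376.0, 327.0]]
[]
[(211, [182.7, 260.7], [32.6, -59.1]), (16, [37.2, 0.4], [-1801.4, -1582.0]), (2, [25.5, 0.0], [-1789.8, -1637.4])]
```

View pics/w8.png

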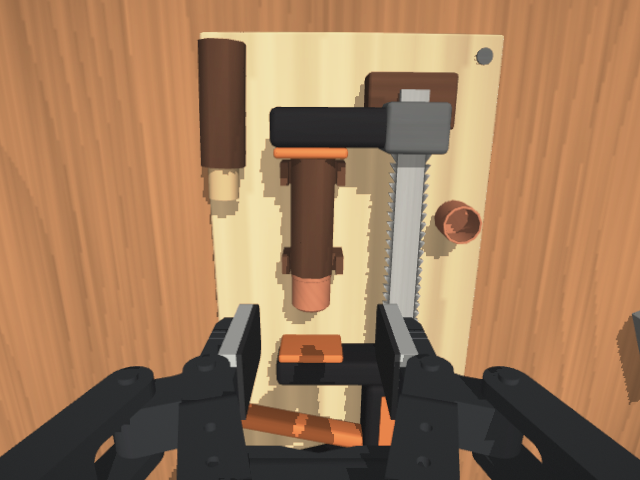

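The wrist view shows the handle axis at x≈312 as predicted, the cap home (row 278), the butt on the fixed pad and the jaw 26 mm back. Descending onto the handle between the rests.

Request:
servo_tool(moves=[-0.025,0.085,-0.15,0,0,0,0,-0.025,0.085,-0.3,0,0,0,0,-0.025,0.085,-0.5,0,0,0,0,-0.025,0.085,-0.5,0,0,0,0,-0.025,0.085,-0.5,0,0,0,0])

```text
t: 18.7
tcp_pos: [0.5393, -0.0423, 0.0671]
orientation: [-179.8, -0.0, 90.1]
contact_force: [0.4, 0.5, 0.3]
finger_gap: 0.0426
```

Request:
servo_tool(moves=[0,0,-0.12,0,0,0,0,0,0,-0.24,0,0,0,0,0,0,-0.36,0,0,0,0,0,0,-0.5,0,0,0,0,0,0,-0.5,0,0,0,0])

```text
t: 19.12
tcp_pos: [0.5393, -0.0421, 0.0069]
orientation: [-179.9, -0.0, 90.1]
contact_force: [-0.9, 0.4, -1.0]
finger_gap: 0.043
```

Run:
```python
from h import *
s=observe();print(s["tcp_pos"],s["orientation"],s["contact_force"],s["finger_gap"])
q=cams.grab_frame("wrist");save(q,"w9")
p=cams.grab_frame("scene");save(p,"s9")
a=cv2.resize(cv2.imread("pics/w9.png"),(400,300));b=cv2.resize(cv2.imread("pics/s9.png")[170:290,200:360],(400,300))
cv2.imwrite("pics/z9.png",cv2.hconcat([a,b]))
```

```text
[ 0.5393083  -0.04208659  0.00691967] [-1.79853549e+02 -3.90572647e-02  9.01400961e+01] [-0.90768608  0.44425085 -1.0449879 ] 0.04299554635232396
```

View pics/z9.png

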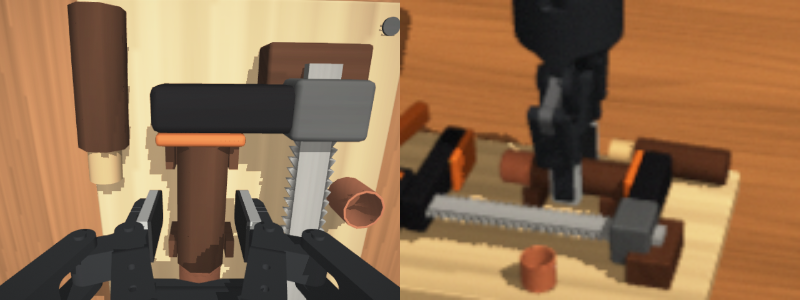

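Request:
servo_tool(moves=[0.01,0,-0.02,0,0,0,0.2,0.01,0,-0.02,0,0,0,0.6,0.01,0,-0.02,0,0,0,1,0.01,0,-0.02,0,0,0,1,0.01,0,-0.02,0,0,0,1,0.01,0,-0.02,0,0,0,1], newtons=45)

```text
t: 19.72
tcp_pos: [0.5427, -0.0423, 0.0071]
orientation: [179.8, 0.1, 90.2]
contact_force: [0.1, -0.4, 5.5]
finger_gap: 0.0252
```

Request:
servo_tool(moves=[0,-0.01,0.05,0,0,0,1,0,-0.02,0.1,0,0,0,1,0,-0.02,0.15,0,0,0,1,0,-0.02,0.15,0,0,0,1])

```text
t: 20.05
tcp_pos: [0.542, -0.0444, 0.0251]
orientation: [179.9, 0.0, 90.2]
contact_force: [0.3, 0.1, -1.5]
finger_gap: 0.025
```

Handle held at a 25 mm gap. Lifting and carrying it to the tray.

Request:
servo_tool(moves=[0,0,0.15,0,0,0,1,0,0,0.35,0,0,0,1,0,0,0.6,0,0,0,1,0,0,0.6,0,0,0,1])

```text
t: 20.38
tcp_pos: [0.5447, -0.045, 0.1011]
orientation: [179.5, 0.1, 90.2]
contact_force: [1.9, -0.4, 0.4]
finger_gap: 0.0246
```

Request:
servo_tool(moves=[-0.02,0.2,0,0,0,0,1,-0.04,0.4,0,0,0,0,1,-0.07,0.7,0,0,0,0,1,-0.1,0.95,0,0,0,0,1,-0.1,0.95,0,0,0,0,1])

```text
t: 20.8
tcp_pos: [0.5274, 0.0747, 0.0952]
orientation: [-179.9, -0.1, 90.4]
contact_force: [-0.7, -0.9, -1.2]
finger_gap: 0.0248
```

Request:
servo_tool(moves=[-0.02,0.2,0,0,0,0.04,1,-0.04,0.4,0,0,0,0.08,1,-0.07,0.7,0,0,0,0.123,1,-0.1,0.95,0,0,0,0.123,1,-0.1,0.95,0,0,0,0.123,1])

```text
t: 21.22
tcp_pos: [0.5159, 0.1883, 0.0953]
orientation: [-180.0, -0.1, 105.2]
contact_force: [0.5, -0.3, -1.1]
finger_gap: 0.0249
```

Request:
servo_tool(moves=[-0.02,0.2,0,0,0,0,1,-0.04,0.4,0,0,0,0,1,-0.07,0.7,0,0,0,0,1,-0.09,0.95,0,0,0,0,1,-0.09,0.95,0,0,0,0,1,-0.09,0.95,0,0,0,0,1])

```text
t: 21.72
tcp_pos: [0.5059, 0.2986, 0.0951]
orientation: [-180.0, 0.0, 105.1]
contact_force: [0.1, 0.6, -1.6]
finger_gap: 0.025
```

Run:
```python
from h import *
T=np.load("T.npy")
s=observe();q=cams.grab_frame("wrist");save(q,"w10");print(s["tcp_pos"],s["orientation"],s["contact_force"],s["finger_gap"])
L=np.array([(85,80,34),(85,-80,34),(-85,-80,34),(-85,80,34)])/1e3
print(proj(q,w(T,L),s).round().tolist())
p=cams.grab_frame("top");save(p,"t10")
a=cv2.resize(cv2.imread("pics/w10.png"),(480,360));b=cv2.resize(cv2.imread("pics/t10.png")[195:355,110:250],(315,360))
cv2.imwrite("pics/z10.png",cv2.hconcat([a,b]))
```

```text
[0.50591964 0.2986248  0.09508679] [-1.79956034e+02  2.06020872e-02  1.05103966e+02] [ 0.09103784  0.57660431 -1.58073004] 0.02497248049031643
[[534.0, 115.0], [496.0, 378.0], [229.0, 377.0], [212.0, 113.0]]
```

View pics/z10.png

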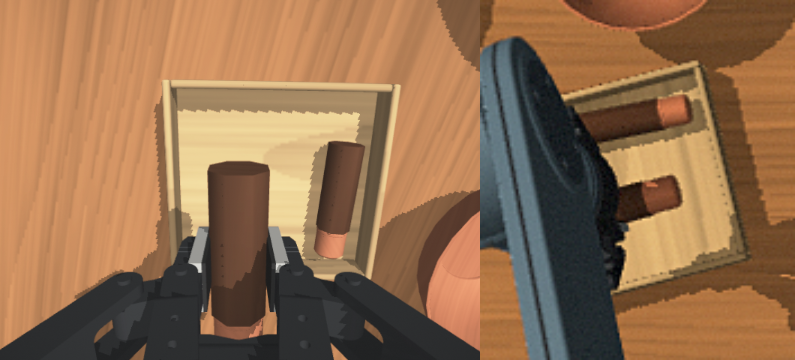

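The wrist view shows the handle over the free left half of the tray, parallel to its walls and clear of the finished handle. Lowering.

Request:
servo_tool(moves=[0,0,-0.15,0,0,0,1,0,0,-0.3,0,0,0,1,0,0,-0.5,0,0,0,1,0,0,-0.65,0,0,0,1,0,0,-0.75,0,0,0,1,0,0,-0.75,0,0,0,1])

```text
t: 22.32
tcp_pos: [0.5047, 0.2957, 0.003]
orientation: [-179.7, 0.0, 104.8]
contact_force: [-0.8, -0.2, -1.0]
finger_gap: 0.0246
```

Request:
servo_tool(moves=[0,0,-0.03,0,0,0,1,0,0,-0.06,0,0,0,1,0,0,-0.09,0,0,0,1,0,0,-0.12,0,0,0,1,0,0,-0.12,0,0,0,1])

```text
t: 22.73
tcp_pos: [0.5064, 0.2978, -0.0088]
orientation: [-180.0, 0.0, 104.9]
contact_force: [-0.2, 0.3, -1.7]
finger_gap: 0.0251
```

Request:
servo_tool(moves=[0,0,-0.01,0,0,0,1,0,0,-0.02,0,0,0,1,0,0,-0.03,0,0,0,1,0,0,-0.03,0,0,0,1])

```text
t: 23.07
tcp_pos: [0.5063, 0.2978, -0.0124]
orientation: [-180.0, 0.0, 105.0]
contact_force: [-0.9, 1.0, -0.1]
finger_gap: 0.0249
```

Request:
servo_tool(moves=[0,0,-0.01,0,0,0,1,0,0,-0.02,0,0,0,1,0,0,-0.025,0,0,0,1,0,0,-0.025,0,0,0,1])

```text
t: 23.4
tcp_pos: [0.5063, 0.2978, -0.0155]
orientation: [-180.0, 0.0, 104.9]
contact_force: [0.9, 0.5, -1.6]
finger_gap: 0.0249
```

Request:
servo_tool(moves=[0,0,-0.008,0,0,0,1,0,0,-0.016,0,0,0,1,0,0,-0.016,0,0,0,1])

```text
t: 23.65
tcp_pos: [0.5063, 0.2977, -0.0174]
orientation: [-180.0, 0.0, 104.9]
contact_force: [-0.2, -0.8, -1.2]
finger_gap: 0.0249
```

Request:
servo_tool(moves=[0,0,-0.008,0,0,0,1,0,0,-0.016,0,0,0,1,0,0,-0.016,0,0,0,1])

```text
t: 23.9
tcp_pos: [0.5066, 0.2979, -0.0188]
orientation: [180.0, -0.0, 104.9]
contact_force: [-0.2, -1.1, 2.6]
finger_gap: 0.0247
```

Request:
servo_tool(moves=[0,0,-0.008,0,0,0,1,0,0,-0.012,0,0,0,1,0,0,-0.012,0,0,0,1])

```text
t: 24.15
tcp_pos: [0.5066, 0.2978, -0.0189]
orientation: [180.0, 0.0, 105.0]
contact_force: [-4.8, -2.5, 12.8]
finger_gap: 0.0252
```

Touched down at the expected height. Relieving the pressure and opening gently.

Request:
servo_tool(moves=[0,0,0.015,0,0,0,1,0,0,0.015,0,0,0,0.35,0,0,0.015,0,0,0,0.2,0,0,0.015,0,0,0,0.0,0,0,0.015,0,0,0,0.0,0,0,0.015,0,0,0,0.0])

```text
t: 24.65
tcp_pos: [0.5064, 0.2978, -0.019]
orientation: [-180.0, 0.0, 104.9]
contact_force: [-0.2, -0.5, 0.4]
finger_gap: 0.0426
```

Request:
servo_tool(moves=[0,0,0.08,0,0,0,0,0,0,0.2,0,0,0,0,0,0,0.4,0,0,0,0,0,0,0.7,0,0,0,0,0,0,1,0,0,0,0,0,0,1,0,0,0,0])

```text
t: 25.15
tcp_pos: [0.5111, 0.2996, 0.1096]
orientation: [179.2, -0.1, 105.0]
contact_force: [1.2, 0.7, 1.5]
finger_gap: 0.043
```

Request:
servo_tool(moves=[-0.3,-0.3,0.3,0,0,0,0,-0.6,-0.6,0.6,0,0,0,0,-0.9,-0.9,0.8,0,0,0,0,-0.9,-0.9,0.8,0,0,0,0,-0.9,-0.9,0.8,0,0,0,0,-0.9,-0.9,0.8,0,0,0,0])

```text
t: 25.65
tcp_pos: [0.3977, 0.1886, 0.2]
orientation: [179.7, 0.0, 104.9]
contact_force: [0.4, -0.2, 0.3]
finger_gap: 0.0427
```

Run:
```python
from h import *
T=np.load("T.npy");s=observe();print(s["t"],s["tcp_pos"],s["contact_force"],s["finger_gap"])
def tl(p,uv,z):
    X=unproj(p,uv,z)[:,:2]-T[:2];c,t=np.cos(T[2]),np.sin(T[2]);return (np.c_[c*X[:,0]+t*X[:,1],-t*X[:,0]+c*X[:,1]]*1e3).round(0).tolist()
for n in("top","scene"):
    p=cams.grab_frame(n);save(p,n+"end")
    for l in("work_mid","cap"):
        for q in cams.search_frame(p,l):
            x,y,a,b=q["rect"]; c=[x+a/2,y+b/2]
            print(n,l,np.round(q["rect"]).tolist(),round(q["conf"],2),"tray",tl(p,c,.019)[0],"clamp",loc(p,c,.045)[0].tolist())
p,o=red("top");print(o)
# dark wood/copper blobs in tray, top view
p=cams.grab_frame("top");h=cv2.cvtColor(np.asarray(p["image"]),cv2.COLOR_RGB2HSV)
R=np.zeros((480,640),np.uint8);L=np.array([(78,73,19),(78,-73,19),(-78,-73,19),(-78,73,19)])/1e3
cv2.fillPoly(R,[proj(p,w(T,L)).astype(np.int32)],1)
g=np.asarray(p["image"]).astype(int)
for nm,m in(("wood",(g.max(2)<105)&(g[...,0]-g[...,2]>12)),("copper",(g[...,0]>150)&(g[...,0]-g[...,1]>60))):
    k,l,st,c=cv2.connectedComponentsWithStats((m&(R>0)).astype(np.uint8))
    for i in range(1,k):
        if st[i,4]>40: print(nm,st[i].tolist(),tl(p,c[i],.025)[0])
```

```text
25.65 [0.39767715 0.18857464 0.2000313 ] [ 0.3574166  -0.2398537   0.29933216] 0.042722584421804946
top work_mid [157.0, 276.0, 56.0, 29.0] 0.86 tray [-29.0, -6.0] clamp [-94.0, 397.8]
top cap [193.0, 280.0, 18.0, 16.0] 0.77 tray [-32.0, -38.0] clamp [-89.2, 366.9]
scene work_mid [424.0, 257.0, 55.0, 13.0] 0.81 tray [-32.0, 0.0] clamp [-61.6, 403.7]
scene cap [421.0, 258.0, 19.0, 14.0] 0.46 tray [-28.0, -41.0] clamp [-48.3, 366.4]
scene cap [423.0, 256.0, 55.0, 12.0] 0.23 tray [-35.0, -2.0] clamp [-64.2, 401.2]
[(76, [433.7, 217.4], [37.0, -57.0])]
wood [130, 226, 75, 82, 204] [58.0, 24.0]
wood [150, 237, 55, 23, 621] [53.0, -4.0]
wood [157, 278, 55, 26, 609] [-29.0, 4.0]
copper [189, 237, 13, 12, 111] [53.0, -47.0]
copper [195, 279, 13, 12, 109] [-26.0, -40.0]
```

```bash
python3 -c "
from workcell import order;print(order.sign_off())"
```

```text
the job is handed in; nothing more can be done
None
```

The copper cap is pressed home, the clamp is released and slid back, and the finished handle lies in the tray. I handed the job in at about 26 s.

- **Pressing:** I pumped the trigger three full strokes and part of a fourth. I stopped the fourth when the pull climbed from about 13.5 to 20 N. The head had then travelled about 48 mm and the trigger was still short of its stop, so I took the cap as seated.
- **Release:** I pinched the red release and slid the jaw back. It moved about 26 mm from where it stood, which is roughly 28 mm from the seated position.
- **Last checks:** The handle lies in the free part of the tray at about x = -29 mm, parallel to the walls. The distance from wood to cap matches the finished handle beside it (44 mm against 43 mm). The arm is clear and touches nothing.

Some things did not go as expected:

- **Fingertip offset:** The real fingertips stood about 27 mm behind the reported TCP. The first hook attempt passed above the trigger without touching it, and I corrected for this from the camera pictures.
- **Hard pull on the first stroke:** That stroke reached about 32 N, the level at which the cap crushes. It was against the trigger's own stop at about 34 mm of travel, before any real pressing, and I saw no damage afterwards.
- **Touchdown in the tray:** The last lowering step pressed with about 13 N before I eased off and let go.

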